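Load a filter cartridge through the purifier's swing gate

TASK

Take the fresh (blue-tabbed) filter cartridge and slide it nose first along the counter into the purifier's bay, pushing the orange gate open with it, then on until it meets the hidden cushioned stop under the hood; press it home there with about 10 newtons for a moment, never more than 20 newtons on any part of the bay. Let go so that it stays resting against the stop with the gate fallen shut behind it, and leave the used (red-tabbed) cartridge and everything else where it is.

Things in the scene. Friction and masses are not known exactly. Their poses are not given: they have to be found in the camera images.
- cartridge: Fresh filter cartridge: white block 52 wide (y) x 64 high, 100 long (x) with its snout: the front 18 mm is a grey snout 24 wide, 12 to 52 mm up. 0.26 to 0.5 kg. A blue upright grip tab on top and a blue band near its nose. Origin: centre of its underside; +x points to its nose, the end that goes in first, 50 mm ahead of the origin; z up.
- cartridge_tab (a point): Where to pinch the blue tab: 20 mm behind the cartridge's origin, 92 mm above its underside. The tab is 24 long (along the cartridge) x 14 wide (pinch across this) and spans 64 to 106 mm above the underside. Pinched here, fingertips stay above the bay's walls, gate and hood.
- purifier: White countertop water purifier, fixed, with a low open-topped bay (a straight lane between two walls) before its 300 mm tower. Origin: on the counter, mid lane, in the plane of the shut gate; +x is the direction of insertion, z up. Lane 56 wide, walls 50 high, outer faces at y = -40 and 48; no floor: the cartridge slides on the counter. The 170 mm wide tower begins at x = 232 mm.
- bay_mouth (a point): Mid lane on the counter where the straight walls begin, 35 mm before the gate (x = -35 mm in the purifier's frame). Outside it the walls flare to 90 mm apart, out to 63 mm before the gate.
- gate (a joint): Orange side-hinged swing gate, 64 wide, 4 thick, 7 to 57 mm above the counter; upright hinge at x = 0, y = 38 mm in the purifier's frame. 0 = shut, 1.57 rad = fully open inward (+x), along the wall; never outward. A light spring (0.025 N m shut, 0.1 open; 1 to 5 N on the cartridge) shuts it once the cartridge's tail is 64 mm past the gate plane.
- gate_edge (a point): Top corner of the gate's free edge, 57 mm above the counter, 64 mm from the hinge axis.
- hood_edge (a point): Front edge of the grey hood over the lane's end, mid lane, on its top face 72 mm above the counter, x = 160 mm in the purifier's frame. The hood is 80 wide, reaches to the tower (x = 232) and leaves 68 mm of height below it.
- stop_rail: Fixed rail under the hood with the end stop; origin on the counter, mid lane, x = 198 mm, axes as the purifier. The stop's black 46 mm pad is set with its face anywhere from x = 168 to 198 mm in the purifier's frame: it varies, is hidden and unreported; find it by feel. It gives 0.4 mm per N over 10 mm, then is solid; damped: moving, it adds 0.25 N per mm/s.
- used_cartridge: The used cartridge, same shape and frame as the fresh one but with a red tab and band. A bystander: leave it alone.
- mug: Bystander: blue ceramic mug, 80 dia x 95 high mm; origin at the centre of its underside.
- glass_a: Bystander: drinking glass, 68 dia x 110 high mm; origin at the centre of its underside.
- glass_b: Bystander: drinking glass, 68 dia x 110 high mm; origin at the centre of its underside.
- soap_bottle: Bystander: green washing-up bottle, 64 dia x 150 high mm; origin at the centre of its underside.
- bowl: Bystander: white bowl, 140 dia x 55 high mm; origin at the centre of its underside.
- sponge_box: Bystander: open blue plastic box, 100 x 140 x 50 high mm; origin at the centre of its underside.

How it is judged:
On the way, in this order (a step that is already met when the one before it is completed fails the run):
1. the cartridge, standing on the counter and square in the lane, has its nose 15 to 75 mm past the gate plane and its tail still outside, with the gate swung open (y of cartridge in the frame of purifier between -0.006 and 0.006 m and angle between the x axis of cartridge and the x axis of purifier, either way round below 0.09 rad and x of cartridge in the frame of purifier between -0.035 and 0.025 m and height (world z) of cartridge below 0.008 m and angle between cartridge's own z axis and vertical below 0.1 rad and value of joint gate above 0.25 rad), for 0.15 s.
2. the cartridge is fully through and pressed against the cushioned stop with at least 6 N for 0.3 s (y of cartridge in the frame of purifier between -0.006 and 0.006 m and angle between the x axis of cartridge and the x axis of purifier, either way round below 0.09 rad and x of cartridge in the frame of purifier above 0.11 m and height (world z) of cartridge below 0.008 m and contact force between cartridge and stop_rail above 6 N), for 0.3 s.
At the end, for the whole second after the job is handed in: The fresh cartridge stands in the bay on the counter (within 6 mm of mid lane, 0.09 rad of its direction, upright within 0.05 rad, at rest), nose touching the cushioned stop (over 0.15 N), gate shut (under 0.08 rad), no bystander moved over 20 mm (y of cartridge in the frame of purifier between -0.006 and 0.006 m and angle between the x axis of cartridge and the x axis of purifier, either way round below 0.09 rad and x of cartridge in the frame of purifier between 0.112 and 0.165 m and height (world z) of cartridge below 0.004 m and angle between cartridge's own z axis and vertical below 0.05 rad and linear speed of cartridge below 0.01 m/s and contact force between cartridge and stop_rail above 0.15 N and value of joint gate below 0.08 rad and not (distance of any of used_cartridge, mug, glass_a, glass_b, soap_bottle, bowl, sponge_box from where it was at the start of the episode above 0.02 m)).
It fails at once if the cartridge bears on the bay, gate or stop with more than 20 N (contact force between cartridge and purifier above 20 N).
It fails at once if the fingers press on the bay, gate or stop with more than 20 N (contact force between the fingers and purifier above 20 N).
It fails at once if a bystander is moved more than 20 mm (distance of any of used_cartridge, mug, glass_a, glass_b, soap_bottle, bowl, sponge_box from where it was at the start of the episode above 0.02 m).
It also fails if it takes over 64 s, if anything falls off the work surface, if the arm or the gripper's body presses on something with over 40 N, if the wrist force passes 120 N, or if a joint passes its speed limit or range.

ROBOT

A 6-joint arm with a two-finger parallel gripper is mounted at the origin on the work surface. World frame = base frame: x ahead of the robot, y to its left, z up, the work surface at z = 0. Lengths are in m, angles in rad, forces in N, time in s.
With the tool pointing down it reaches from about 0.3 to 0.775 m from the base axis. Payload 14.6 kg.
Tool frame: the origin (TCP) lies at the very end of the fingers, on their centre line; the grasp point (between the pads) lies 19 mm behind it (tcp_to_grasp is the distance from the TCP to the grasp point, in m); x points along the fingers, y is the direction in which the jaws open and shut, and the axes are right-handed (so a half turn about x gives the same grasp; the last joint's range is limited). The gripper opens to 94 mm and grips with 3 to 60 N. Pads are 16 mm wide; open, the fingers measure 119 mm over their backs; the gripper's body (75 mm by 177 mm) begins 78 mm behind the grasp point.
Start: joints at [-1.292, 0.3, 1.521, -0, 1.321, -0.067], TCP at [0.186, -0.517, 0.205] pointing down, gripper open.
Joint ranges: [-3.03, 3.03], [-0.79, 2.21], [0.23, 2.52], [-1.04, 4.18], [0, 3.07], [-2.55, 2.55]. Speed limits (rad/s): [2.22, 2.22, 2.57, 3.14, 3.14, 3.14].

INTERFACE

Orientations are given as a 3x3 rotation matrix whose columns are the frame's x, y, z axes.
In Python, from plant import get_obs, snapshot, finish_job, tcp_to_grasp gives the robot as it stands. The module is installed in compiled form; this text tells all that it offers.
- The arm moves only by the tool apply_moves, never from a script. Its argument "rows" is text: rows parted by semicolons, each of 5 numbers parted by spaces: the opening, from 0 (shut) to 1 (fully open), then the shift along the tool's x, y, z in cm, then the turn about the tool's x in degrees. A call has 1 to 10 rows; each row is the pose to reach, as a shift and turn from the pose measured when the call began, along the tool's axes at that moment; what a row does not reach only later rows make up. A row lasts 1/8 s, in which the tool goes at most 62.5 mm and 10.7 degrees, less where a joint would pass 70% of its speed; a pose out of reach is approached as far as the arm can. A call with a gripper value outside its range is refused whole. The fingers move at their own pace and stop on an object; the grip force is fixed at half the most. Time passes only in rows, so rows that repeat a pose let the fingers close. It gives the time, the measured TCP pose, the force and the opening at its end, in the units of the state.
- get_obs(): the state, without advancing time (a new reading comes with each control period).
- snapshot(name): name is "side" or "top"; returns a dict with "color" (480x640x3 uint8, blue, green, red), "K" (3x3 intrinsics, pixels), "view" (4x4, takes a point from world to camera coordinates). Camera axes: x right, y down, z forward; pixel columns grow to the right and rows downward; lengths in m; the calibration is good to about 2 mm. A picture is of the moment at which its call begins. There is no depth.
- finish_job(): hands the job in, once; it reports no verdict.
The state is a dict: "clock": time; "joint_positions": joint angles; "joint_velocities": joint speeds; "joint_efforts": joint torques, N m; "eef_pos": TCP position; "tcp_rot": TCP orientation; "wrist_force": force on the tool from outside, world axes, zero at the start; "torque": the same for the moment, N m; "opening": finger opening in m.
Only numpy, scipy, OpenCV 4.12 (cv2) and the standard library are available. Lean on these libraries where they do the work, as an engineer would, in place of code of your own. Each camera call takes 0.05 s, during which the arm holds its last target. There are 200 camera calls.

## Working session

There is one attempt and no reset: what is moved stays moved. The work goes in short steps, Python scripts to look and compute and a tool call to move; the robot and the scene stay as the last step left them, time stands still between calls to the robot, and variables do not carry over. Pictures are saved under pics/ and viewed, about 8 in all and at most 12, crops included, and the job is handed in when it is done.

Besides the shell and the picture viewer there is one more tool, called after "Request:" as name(argument=value, ...) on one line, values as JSON. apply_moves: Moves the arm, as the interface text tells. Its arguments: {"type":"object","properties":{"rows":{"type":"string"}},"required":["rows"]}

```bash
mkdir -p pics; ls
python3 - <<'E'
from plant import *
import cv2,numpy as np
o=get_obs()
print({k:np.round(v,3) for k,v in o.items()},tcp_to_grasp)
for n in("top","side"):
    s=snapshot(n);cv2.imwrite(f"pics/{n}0.png",s["color"]);print(n,s["K"],np.round(s["view"],3))
E
```

```text
pics
{'clock': np.float64(0.0), 'joint_positions': array([-1.292,  0.3  ,  1.522,  0.   ,  1.321, -0.067]), 'joint_velocities': array([ 0.   ,  0.   ,  0.001, -0.001,  0.001,  0.002]), 'joint_efforts': array([ 4.0000e-03, -5.3180e+01, -3.5273e+01,  7.1000e-02,  2.4000e-02,
       -0.0000e+00]), 'eef_pos': array([ 0.186, -0.517,  0.205]), 'tcp_rot': array([[-0.   ,  0.339, -0.941],
       [ 0.001, -0.941, -0.339],
       [-1.   , -0.001, -0.   ]]), 'wrist_force': array([-0.166,  0.166,  0.146]), 'torque': array([-0.017,  0.05 ,  0.081]), 'opening': np.float64(0.094)} 0.0188
top [[488.20915321   0.         318.44939884]
 [  0.         488.20915321 240.52430809]
 [  0.           0.           1.        ]] [[-0.018 -1.    -0.013 -0.031]
 [-0.992  0.02  -0.122  0.545]
 [ 0.122  0.011 -0.992  1.517]
 [ 0.     0.     0.     1.   ]]
side [[541.74038211   0.         316.83979983]
 [  0.         541.74038211 238.013393  ]
 [  0.           0.           1.        ]] [[ 0.9    0.436  0.004 -0.463]
 [ 0.295 -0.601 -0.743 -0.127]
 [-0.322  0.67  -0.669  1.674]
 [ 0.     0.     0.     1.   ]]
```

View pics/top0.png

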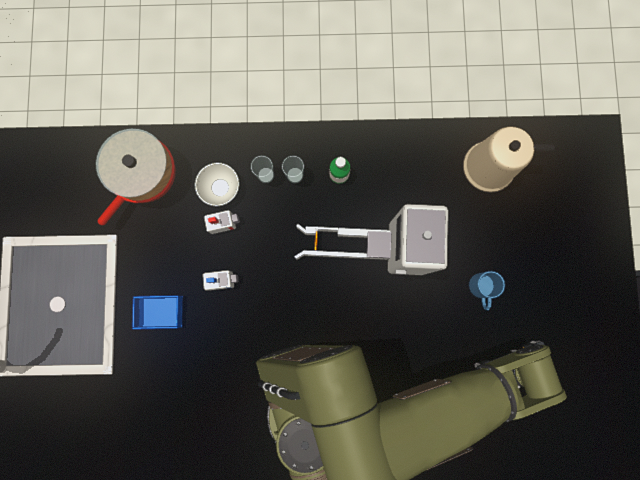

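View pics/side0.png

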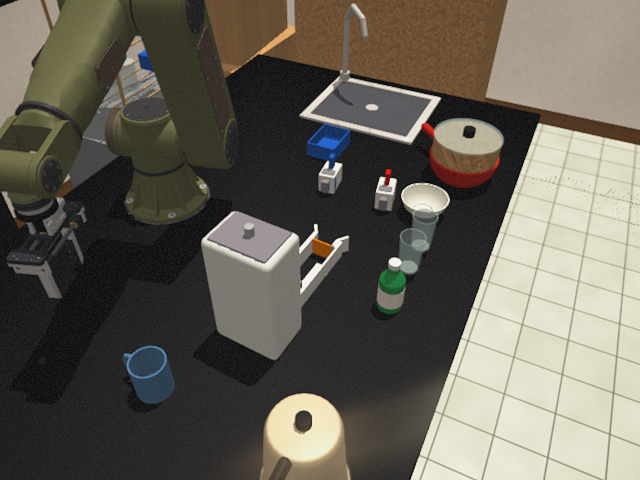

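The top view shows the fresh cartridge near (219,280) with its nose to the right, the used one near (220,222), the gate near (317,240), and the lane running to the tower at (420,240), roughly along world -y. The side view agrees. Next I'll measure these positions.

```bash
cat > h.py <<'E'
import cv2,numpy as np
from plant import *
def ray(s,uv,z):
    "pixel -> world xy on plane z"
    R=s["view"][:3,:3];t=s["view"][:3,3]
    uv=np.atleast_2d(np.asarray(uv,float))
    d=(R.T@np.linalg.inv(s["K"])@np.c_[uv,np.ones(len(uv))].T).T
    c=-R.T@t
    return (c+d*((z-c[2])/d[:,2])[:,None])[:,:2]
def proj(s,p):
    q=s["K"]@(s["view"]@np.r_[p,1])[:3]; return q[:2]/q[2]
def mask(s,kind,roi):
    h=cv2.cvtColor(s["color"],cv2.COLOR_BGR2HSV);H,S,V=[h[...,i].astype(int) for i in range(3)]
    m={'blue':(H>95)&(H<130)&(S>120)&(V>60),'orange':(H>8)&(H<25)&(S>150)&(V>90),'white':(S<40)&(V>170),'body':(S<60)&(V>110)}[kind]
    o=np.zeros(m.shape,np.uint8);x0,y0,x1,y1=roi;o[y0:y1,x0:x1]=m[y0:y1,x0:x1];return o
E
python3 - <<'E'
from h import *
s=snapshot("top");c=s["color"]
a=cv2.resize(c[255:305,190:250],None,fx=6,fy=6,interpolation=cv2.INTER_NEAREST)
b=cv2.resize(c[215:270,290:400],None,fx=7,fy=7,interpolation=cv2.INTER_NEAREST)
W=np.zeros((300+385,770,3),np.uint8);W[:300,:360]=a;W[300:,:]=b
sd=snapshot("side");d=cv2.resize(sd["color"][145:200,310:350],None,fx=5,fy=5,interpolation=cv2.INTER_NEAREST);W[:275,400:600]=d
W=cv2.resize(W,None,fx=.85,fy=.85,interpolation=cv2.INTER_NEAREST)
cv2.imwrite("pics/crop1.png",W)
for k,r in(('blue',(195,265,240,295)),('body',(195,265,240,295)),('orange',(310,225,325,255))):
    m=mask(s,k,r);n,l,st,ce=cv2.connectedComponentsWithStats(m)
    for i in range(1,n):
        if st[i,4]>4: 
            p=np.argwhere(l==i)[:,::-1].astype(np.float32);print(k,st[i],ce[i],cv2.minAreaRect(p))
m=mask(sd,'blue',(320,145,345,175));n,l,st,ce=cv2.connectedComponentsWithStats(m);print('side',st[1:],ce[1:])
E
```

```text
blue [206 278  10   4  36] [210.52777778 279.58333333] ((210.5, 279.5), (3.0, 9.0), 90.0)
body [203 270  34  20 461] [218.40347072 279.79392625] ((219.16212463378906, 279.62799072265625), (17.526187896728516, 33.35817337036133), 83.2901611328125)
orange [314 232   4  18  49] [315.53061224 240.95918367] ((315.4999694824219, 240.5), (2.68660044670105, 17.214143753051758), 5.710593223571777)
side [[320 145  25  24 365]] [[330.70684932 152.70958904]]
```

View pics/crop1.png

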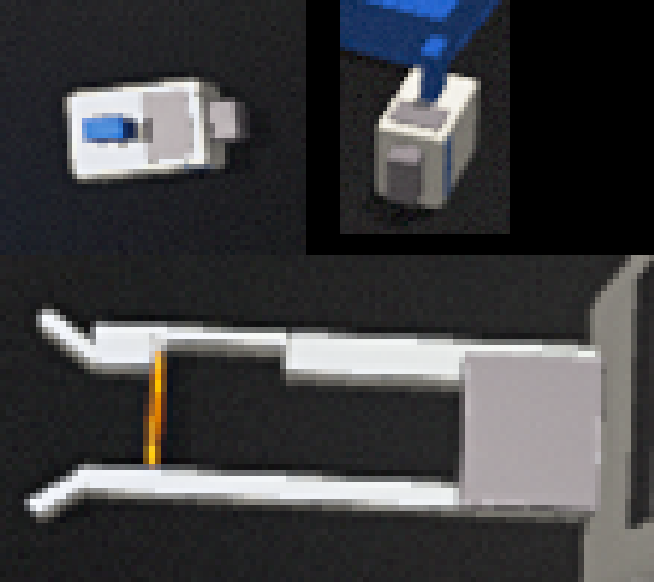

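The crop shows the fresh cartridge's tab and nose (pointing right), and the lane walls. The hood's front corners are near crop (462,353) and (460,503), and the gate runs (158,350) to (152,460). Now edge fits for position and yaw.

```bash
cat > meas.py <<'E'
from h import *
def edge(s,us,v0,v1,sgn):
    g=cv2.GaussianBlur(cv2.cvtColor(s["color"],cv2.COLOR_BGR2GRAY).astype(float),(0,0),.7)
    out=[]
    for u in us:
        d=sgn*np.diff(g[v0:v1,u]);k=int(np.argmax(d))
        if 0<k<len(d)-1:
            a,b,c=d[k-1:k+2];k=k+.5*(a-c)/(a-2*b+c)
        out.append((u,v0+k+.5))
    return np.array(out)
def line(P):
    f=np.polyfit(P[:,1],P[:,0],1)          # x = f0*y+f1
    r=P[:,0]-np.polyval(f,P[:,1]);k=abs(r)<2*r.std()+1e-6
    return np.polyfit(P[k,1],P[k,0],1),r[k].std()
E
python3 - <<'E'
from meas import *
s=snapshot("top")
print('cam',-s["view"][:3,:3].T@s["view"][:3,3])
# walls, outer upper / inner lower top edge (z=.05)
Lu,e1=line(ray(s,edge(s,range(308,336),266-40,236,1),.05))
Ll,e2=line(ray(s,edge(s,range(306,364),289-0-0-0-50,252-0,1),.0+.05))
print('upper outer',Lu,e1,'lower inner',Ll,e2)
Lo,e3=line(ray(s,edge(s,range(306,364),254,264,-1),.05));print('lower outer',Lo,e3)
Y=-.1
H=lambda x,y:(290+x/5.95,215+(y-255)/5.95)
h=ray(s,[H(462,353),H(460,503),H(600,357),H(597,508)],.072);print('hood',h)
g=ray(s,[H(158,350),H(152,462)],.057);print('gate',g)
print('gate mask',ray(s,[(315.5,240.96)],.057))
# cartridge
for z,(k,r) in ((.106,('blue',(195,270,216,295))),(.064,('white',(195,265,240,295)))):
    m=mask(s,k,r);p=np.argwhere(m)[:,::-1].astype(np.float32);R=cv2.minAreaRect(p);print(k,R);print(ray(s,[R[0]],z),ray(s,cv2.boxPoints(R),z))
us=range(205,224)
for n,v0,v1,sg in(('far',266,275,1),('near',279,290,-1)):
    E=edge(s,us,v0,v1,sg);print(n,line(ray(s,E,.064)))
t=edge(s,range(206,213),274,280,-1)
E
```

```text
cam [ 0.35567121 -0.05814762  1.57138495]
upper outer [0.04532098 0.58889445] 0.0005457450281532337 lower inner [0.01975661 0.51203474] 8.502483129248682e-17
lower outer [0.06773961 0.49974774] 0.0009419061319817065
hood [[ 0.56518917 -0.19477892]
 [ 0.48688787 -0.19134259]
 [ 0.56163574 -0.26639252]
 [ 0.48291055 -0.26197393]]
gate [[ 0.57212069 -0.03634718]
 [ 0.51291143 -0.03213901]]
gate mask [[ 0.54064899 -0.03248532]]
blue ((210.5, 279.5), (3.0, 9.0), 90.0)
[[0.42437763 0.28412074]] [[0.42913399 0.2977205 ]
 [0.42861829 0.2706015 ]
 [0.41962598 0.27053445]
 [0.42013911 0.29763313]]
white ((219.13482666015625, 279.3958740234375), (16.24093246459961, 32.07292175292969), 83.2901611328125)
[[0.42616031 0.26718455]] [[0.44628033 0.31967633]
 [0.45598358 0.22089777]
 [0.40612053 0.21490212]
 [0.39646073 0.31327934]]
far (array([-0.10526545,  0.48082694]), np.float64(0.00028421369430007057))
near (array([0.01873583, 0.39315239]), np.float64(0.00016214787954235466))
```

Run:
```python
from meas import *
s=snapshot("top")
def at(L,y):return np.polyval(L,y)
A,e=line(ray(s,edge(s,range(307,386),224,240,1),.05));print('upper outer far (y=48)',A,e)
B,e=line(ray(s,edge(s,range(306,364),246,258,1),.05));print('lower inner (y=-28)',B,e)
for y in(0,-.033,-.1,-.15):print(y,at(A,y)-.048,at(B,y)+.028)
g=s["color"].astype(int)
print('hood front row240',g[236:246:3,362:372].sum(2))
print('hood col 378',g[225:265,378].sum(1))
print('cart col 215',g[264:295,215].sum(1), 'row 275', g[275,196:240].sum(1),'row284',g[284,196:240].sum(1))
b=g[272:286,200:216];print('B-R\n',b[...,0]-b[...,2])
```

```text
upper outer far (y=48) [0.06756094 0.59027325] 0.00038992781238489447
lower inner (y=-28) [0.06498095 0.51365155] 0.0003604449485278026
0 0.5422732497403945 0.5416515504312798
-0.033 0.5400437387354787 0.5395071791808389
-0.1 0.5355171557861044 0.5351534557329741
-0.15 0.5321391088089592 0.5319044083838214
hood front row240 [[354 354 380 387 383 363 527 500 498 495]
 [113 119 111  95  87 245 552 511 500 497]
 [119 130 129 114  97 245 531 512 505 501]
 [117 119 121 116 103 266 528 511 503 500]]
hood col 378 [119 115 112  78 317 735 600 494 491 489 491 493 492 497 495 496 495 496
 498 498 499 499 496 501 500 503 498 498 501 505 509 522 353 348 183 112
 119 119 117 128]
cart col 215 [113  97 104 103 105 100  58 280 687 713 701 701 711 638 296 115 113 138
 400 716 714 698 703 714 549 297  93  90  92  91  96] row 275 [110  93  97 103  94  76 256 596 725 709 698 701 700 699 705 701 704 704
 700 701 700 664 550 541 550 548 550 549 549 545 566 719 713 436 310 515
 542 548 548 473 224 177  83  69] row284 [100 103 114 104 102 101  77 362 722 711 702 705 708 703 704 713 714 704
 704 714 710 705
[... 334 characters left out ...]
   7   7   6   6   6   7   8]
 [  6   3  -6  -6   8   7   6   4   3   2   2   2   2   3   4   7]
 [  8   5  -3  -1   8   4   3  -1  -1   3  23  37  42  41   8  10]
 [  8   6   3   0   6   6  90 107 112 115 130 132 132 135  37  26]
 [  7   6   2   3   5   2 110 151 143 138 139 137 142 150  76  54]
 [  7   6   3   3   4   1 108 147 139 136 134 137 139 151  76  59]
 [  4   8   7   4   1   1  82 145 146 145 146 149 163 172  78  54]
 [  8   9   5   1   0   5  41  58  48  58  50  33  40  50  25  16]
 [  6  11   6  -5  -6   5   5   1  -1   7   7  -2  -2 -13 -10   5]
 [  7   5   7  -4  -6   7   7   5   5   5   6   6   7   6   6   7]
 [  5   7   7  -7  -6   8   8   7   7   8   8   7   8   8   7   8]]
```

Run:
```python
from meas import *
s=snapshot("top")
print('hood front',ray(s,[(367.16,242.7)],.072),'gate top',ray(s,[(315.5,240.7)],.057))
print('tab',ray(s,[(209.6,279.4)],.106))
T=ray(s,[(202.24,275),(203.1,284)],.064);d=T[0]-T[1];print('tail dir',d, 'yaw slope',-d[1]/d[0])
F,_=line(ray(s,edge(s,range(205,222),266,275,1),.064));print('far',F)
f=np.array([.1,-.995]);n=np.array([.995,.1])
# origin: tail edge +50 along f; far edge -26 along n
p=T.mean(0);q=np.array([np.polyval(F,.27),.27])
A=np.array([f,n]);o=np.linalg.solve(A,[f@p+.05,n@q-.026]);print('origin',o,'tab',o-.02*f)
```

```text
hood front [[ 0.53020979 -0.19220247]] gate top [[ 0.54146751 -0.0324998 ]]
tab [[0.42472887 0.28683433]]
tail dir [0.02781159 0.00295861] yaw slope -0.10638051688756267
far [-0.10132606  0.47965653]
origin [0.42637868 0.26790216] tab [0.42437868 0.28780216]
```

Request:
apply_moves(rows="1 0 -33.3 -30.5 -40;1 0 -33.3 -30.5 -40;1 0 -33.3 -30.5 -40;1 0 -33.3 -30.5 -40;1 0 -33.3 -30.5 -40;1 0 -33.3 -30.5 -40;1 0 -33.3 -30.5 -40;1 0 -33.3 -30.5 -40;1 0 -33.3 -30.5 -40;1 0 -33.3 -30.5 -40")

```text
clock: 1.6
eef_pos: [0.3603, -0.1014, 0.2054]
tcp_rot: [[-0.0, 0.864, -0.503], [0.0, -0.503, -0.864], [-1.0, -0.0, -0.0]]
wrist_force: [-0.9, -0.0, -0.8]
opening: 0.0939
```

Request:
apply_moves(rows="1 0 -14 -36.8 -36;1 0 -14 -36.8 -36;1 0 -14 -36.8 -36;1 0 -14 -36.8 -36;1 0 -14 -36.8 -36;1 0 -14 -36.8 -36;1 0 -14 -36.8 -36;0.6 5 -14 -36.8 -36;0.6 7 -14 -36.8 -36;0.6 7 -14 -36.8 -36")

```text
clock: 2.85
eef_pos: [0.4246, 0.2855, 0.1344]
tcp_rot: [[-0.002, 0.995, 0.099], [-0.001, 0.099, -0.995], [-1.0, -0.003, 0.001]]
wrist_force: [-0.2, -0.3, 0.3]
opening: 0.0674
```

Run:
```python
from meas import *
s=snapshot("side");o=get_obs();p=o["eef_pos"];print(p,o["tcp_rot"][:,1])
i=cv2.resize(s["color"][90:210,280:400],None,fx=5,fy=5)
q=proj(s,p);print((q-[280,90]+.5)*5, (proj(s,[.4245,.2873,.106])-[280,90]+.5)*5)
cv2.imwrite("pics/s1.png",i)
```

```text
[0.42510462 0.28598515 0.13573344] [ 9.95096676e-01  9.89056411e-02 -5.29500716e-04]
[260.93054934 289.54306981] [259.83767624 329.77032362]
```

View pics/s1.png

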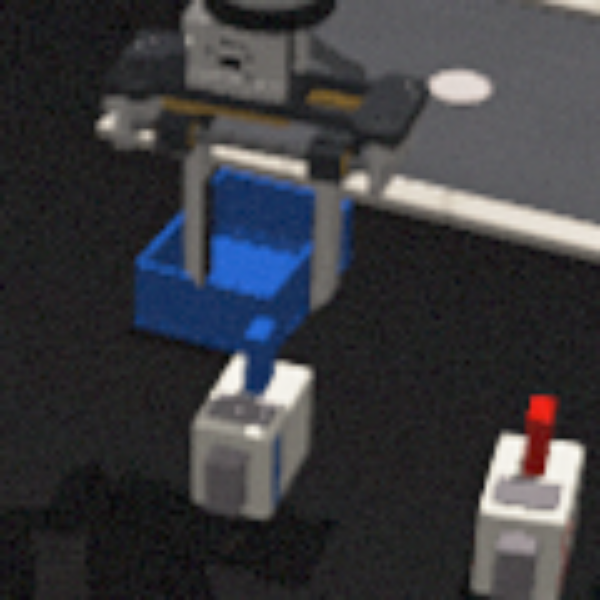

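Request:
apply_moves(rows="0.6 3 -0.05 -0.15 0;0.6 6.2 -0.05 -0.15 0;0.6 6.2 -0.05 -0.15 0;0.3 6.2 -0.05 -0.15 0;0 6.2 -0.05 -0.15 0;0 6.2 -0.05 -0.15 0;0 6.2 -0.05 -0.15 0;0 6.2 -0.05 -0.15 0")

```text
clock: 3.9
eef_pos: [0.4244, 0.2875, 0.0739]
tcp_rot: [[-0.0, 0.995, 0.099], [-0.0, 0.099, -0.995], [-1.0, -0.0, -0.0]]
wrist_force: [-0.7, -0.3, 1.9]
opening: 0.0134
```

Request:
apply_moves(rows="0 0 0.5 1 1;0 0 1.8 3 2;0 0 3.1 5.2 3.5;0 0 4.4 7.4 5;0 0 5.7 9.6 6.5;0 0 7 11.8 7.5;0 0 8.3 14 8.5;0 0 9.6 16.2 9;0 0 10.4 17.6 9.5;0 0 10.8 18.2 9.5")

```text
clock: 5.15
eef_pos: [0.5502, 0.1165, 0.0739]
tcp_rot: [[-0.0, 0.998, -0.068], [0.0, -0.068, -0.998], [-1.0, -0.0, -0.0]]
wrist_force: [-0.6, 1.2, -1.4]
opening: 0.0141
```

Run:
```python
from meas import *
s=snapshot("top");o=get_obs();print(o["eef_pos"],o["tcp_rot"][:,1],o["wrist_force"],o["opening"])
cv2.imwrite("pics/t2.png",cv2.resize(s["color"][190:290,220:400],None,fx=4.4,fy=4.4))
s=snapshot("side");cv2.imwrite("pics/s2.png",s["color"][120:320,180:420])
```

```text
[0.55052562 0.11621182 0.07385098] [ 9.97730769e-01 -6.73298455e-02 -7.38600145e-05] [ 1.13934922 -3.92812606  4.01015327] 0.013491360208797513
```

View pics/t2.png

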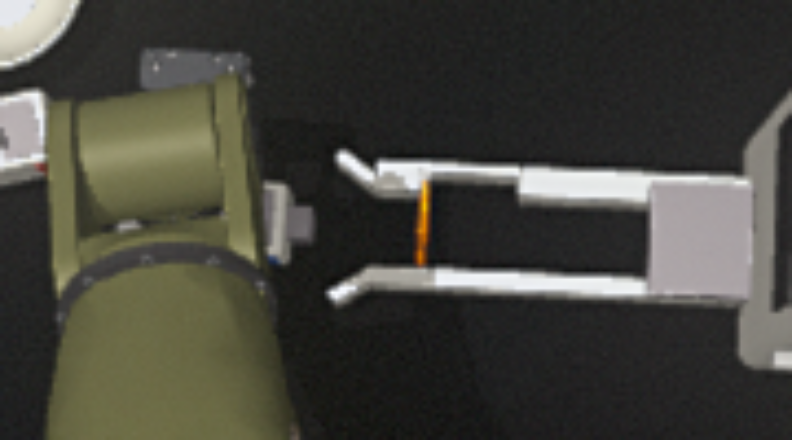

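The picture shows the cartridge's nose poking out right of the wrist at crop (300,223), square and lined up with the gate (422,225). I'll check its lateral offset numerically.

Run:
```python
from meas import *
s=snapshot("top");g=s["color"].astype(int).sum(2)
print('rows 228-254, cols 278-292');print(g[228:254,278:293])
lane=lambda y:.542+.066*y
for n,u,v0,v1,z,sg in(('far edge body',(282,283,284),226,236,.064,1),('snout far',(287,288,289),232,241,.052,1),('snout near',(287,288,289),241,250,.052,-1)):
    p=ray(s,edge(s,u,v0,v1,sg),z);print(n,[(round(a-lane(b),4)) for a,b in p])
```

```text
rows 228-254, cols 278-292
[[153 130  83  81  85  82  76 101 100 109 120 104 106  97  96]
 [160 122  89  71  80  74  87 107 102  97 103 104 103 102 102]
 [166 117 115  83  77  72  68  98 108  87  94  96 103 107  82]
 [166 171 353 268 253 244 196  94  89 100 100 103 110 111  95]
 [170 204 434 500 499 501 457 218  91  98 104  94 106  94  92]
 [157 158 291 340 420 495 473 330 121  89 103  89 106 103  71]
 [155 203 300 308 412 496 457 325 179  94  89 104  73  91  81]
 [150 236 312 315 415 500 448 309 241  92  71  80  81  70  80]
 [136 202 312 311 408 496 434 282 248 156 131 132 115  72  75]
 [145 195 309 310 393 494 433 303 296 302 308 321 292 114  84]
 [119 177 318 327 454 500 429 307 302 305 312 316 290 152  69]
 [141 168 306 327 459 495 423 298 295 312 306 316 284 163  90]
 [132 151 271 327 454 496 419 309 298 307 315 319 278 168  85]
 [129 154 271 334 461 490 393 306 307 313 318 330 276 170  85]
 [140 140 234 336 498 493 384 313 310 320 325 331 273 165  74]
 [143 148 226 334 504 485 374 290 293 311 327 326 261 170  83]
 [142 140 223 340 500 485 363 265 217 201 215 218 212 141  75]
 [150 124 204 341 502 485 368 306 168 113 106 147 141  96  78]
 [163 133 286 509 516 487 348 313 139  81  76  72  85  71  92]
 [171 127 231 472 480 456 332 318 113  64  77  76  76  99  83]
 [207 126 148 250 267 356 355 324 111  70  84  84  81  83  78]
 [215 137 143 147 145 232 339 232  98  71  68  91  91  82  82]
 [213 140 142  98  68  84 137  94  82  89  76  83  64  90  92]
 [140 129 145 107  77  68  88  63  79  88  91  75  89  65  86]
 [141 119 106 104  78  92  71  73  96  89  75  78  82  90  71]
 [166 161 115  89  70  71  81  73  88  69  79  83  92  84  75]]
far edge body [np.float64(0.0263), np.float64(0.026), np.float64(0.0257)]
snout far [np.float64(0.0119), np.float64(0.0119), np.float64(0.012)]
snout near [np.float64(-0.0122), np.float64(-0.0124), np.float64(-0.0125)]
```

Request:
apply_moves(rows="0 0 0 0.8 0;0 0 0 1.6 0;0 0 0 2.4 0;0 0 0 3.2 0;0 0 0 4 0;0 0 0 4.8 0;0 0 0 5.6 0;0 0 0 6.3 0;0 0 0 6.9 0;0 0 0 7.2 0")

```text
clock: 6.55
eef_pos: [0.5452, 0.0447, 0.0739]
tcp_rot: [[0.0, 0.998, -0.067], [-0.001, -0.067, -0.998], [-1.0, 0.0, 0.001]]
wrist_force: [1.6, 0.1, -1.8]
opening: 0.0137
```

Request:
apply_moves(rows="0 0 0 0.5 0;0 0 0 1 0;0 0 0 1.5 0;0 0 0 2 0;0 0 0 2.5 0;0 0 0 3 0;0 0 0 3.5 0;0 0 0 4 0;0 0 0 4.3 0;0 0 0 4.3 0")

```text
clock: 7.8
eef_pos: [0.542, 0.0015, 0.0738]
tcp_rot: [[-0.001, 0.998, -0.067], [-0.0, -0.067, -0.998], [-1.0, -0.001, 0.001]]
wrist_force: [-1.9, 5.0, 3.0]
opening: 0.0142
```

Run:
```python
from meas import *
s=snapshot("top");o=get_obs();print(o["eef_pos"],o["tcp_rot"][:,1],o["wrist_force"],o["torque"],o["opening"])
a=cv2.resize(s["color"][200:280,270:400],None,fx=4.5,fy=4.5)
s=snapshot("side");b=cv2.resize(s["color"][180:300,230:400],None,fx=3,fy=3)
W=np.zeros((600,800,3),np.uint8);W[:240*1,:390]=cv2.resize(a,(390,240));W[240:600,:510]=b;cv2.imwrite("pics/t3.png",W)
```

```text
[0.54206569 0.00153233 0.07388046] [ 9.97758003e-01 -6.69223960e-02 -6.00484695e-04] [-2.59860719  4.80809905  2.69578103] [ 0.78221789  0.32992435 -0.00090801] 0.014001829915552839
```

View pics/t3.png

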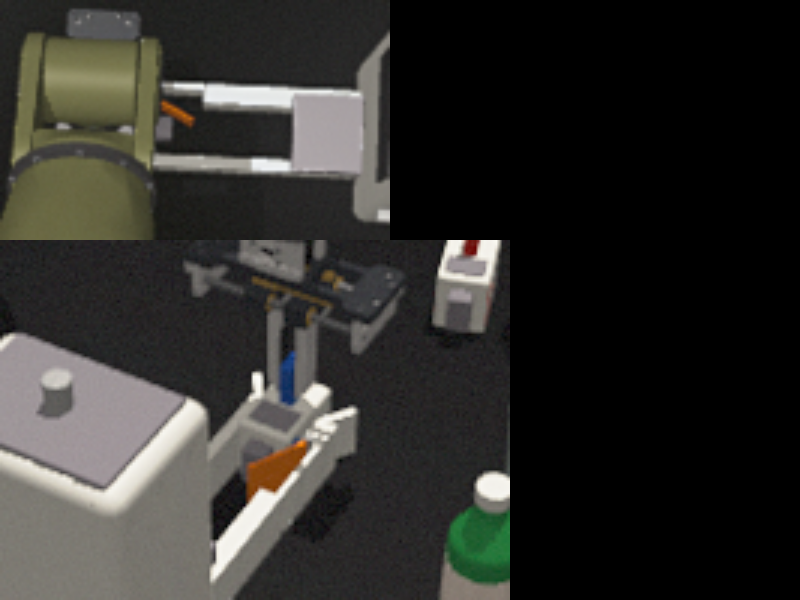

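Step 1's conditions hold: the gate is swung open by the nose and the axial force is about 5 N. Advancing to just short of the earliest stop position.

Request:
apply_moves(rows="0 0 0 0.4 0;0 0 0 1 0;0 0 0 1.7 0;0 0 0 2.4 0;0 0 0 3.1 0;0 0 0 3.8 0;0 0 0 4.5 0;0 0 0 5.2 0;0 0 0 5.7 0;0 0 0 6 0")

```text
clock: 9.15
eef_pos: [0.538, -0.0587, 0.0739]
tcp_rot: [[-0.001, 0.998, -0.067], [-0.001, -0.067, -0.998], [-1.0, -0.001, 0.001]]
wrist_force: [-1.2, 4.5, 1.3]
opening: 0.0139
```

Request:
apply_moves(rows="0 0 0 0.5 0;0 0 0 1.1 0;0 0 0 1.7 0;0 0 0 2.3 0;0 0 0 2.9 0;0 0 0 3.5 0;0 0 0 4.1 0;0 0 0 4.7 0;0 0 0 5.2 0;0 0 0 5.5 0")

```text
clock: 10.4
eef_pos: [0.5342, -0.1139, 0.0739]
tcp_rot: [[-0.001, 0.998, -0.067], [-0.001, -0.067, -0.998], [-1.0, -0.001, 0.001]]
wrist_force: [-1.2, 3.4, -0.7]
opening: 0.0136
```

```bash
cat > f.py <<'E'
from h import *
o=get_obs();p=o["eef_pos"];f=np.array([-.067,-.998])
d=p[:2]-[.5399,-.0325];print(round(o["clock"],2),'xp nose',d@f+.07,'lat',d@[.998,-.067],'z',p[2],'F',o["wrist_force"],'ax',o["wrist_force"][:2]@f,'T',o["torque"],o["opening"])
E
python3 f.py
```

```text
10.4 xp nose 0.15159270712296358 lat -0.0001895007978918832 z 0.07392178380898516 F [-1.18140846  3.42107091 -0.67777543] ax -3.335074400606339 T [0.75716087 0.15979505 0.09208368] 0.013632230900330946
```

Request:
apply_moves(rows="0 0 0 0.15 0;0 0 0 0.3 0;0 0 0 0.45 0;0 0 0 0.6 0;0 0 0 0.75 0;0 0 0 0.9 0;0 0 0 1.05 0;0 0 0 1.2 0;0 0 0 1.3 0")

```text
clock: 11.52
eef_pos: [0.5335, -0.1271, 0.0739]
tcp_rot: [[-0.001, 0.998, -0.067], [-0.001, -0.067, -0.998], [-1.0, -0.001, 0.001]]
wrist_force: [0.3, 0.9, 0.0]
opening: 0.0139
```

Request:
apply_moves(rows="0 0 0 0.06 0;0 0 0 0.12 0;0 0 0 0.18 0;0 0 0 0.24 0;0 0 0 0.3 0;0 0 0 0.36 0;0 0 0 0.4 0")

```text
clock: 12.4
eef_pos: [0.5332, -0.1311, 0.0739]
tcp_rot: [[-0.001, 0.998, -0.067], [-0.001, -0.067, -0.998], [-1.0, -0.001, 0.001]]
wrist_force: [-0.1, 3.4, 1.3]
opening: 0.0141
```

Request:
apply_moves(rows="0 0 0 0.06 0;0 0 0 0.12 0;0 0 0 0.18 0;0 0 0 0.24 0;0 0 0 0.3 0;0 0 0 0.36 0;0 0 0 0.4 0")

```text
clock: 13.28
eef_pos: [0.5329, -0.1352, 0.0739]
tcp_rot: [[-0.001, 0.998, -0.067], [-0.001, -0.067, -0.998], [-1.0, -0.0, 0.001]]
wrist_force: [-0.2, 1.7, -0.9]
opening: 0.0138
```

Request:
apply_moves(rows="0 0 0 0.06 0;0 0 0 0.12 0;0 0 0 0.18 0;0 0 0 0.24 0;0 0 0 0.3 0;0 0 0 0.36 0;0 0 0 0.4 0")

```text
clock: 14.15
eef_pos: [0.5327, -0.1392, 0.0739]
tcp_rot: [[-0.001, 0.998, -0.067], [-0.001, -0.067, -0.998], [-1.0, -0.0, 0.001]]
wrist_force: [0.8, 1.1, -2.1]
opening: 0.0141
```

Request:
apply_moves(rows="0 0 0 0.06 0;0 0 0 0.12 0;0 0 0 0.18 0;0 0 0 0.24 0;0 0 0 0.3 0;0 0 0 0.36 0;0 0 0 0.4 0")

```text
clock: 15.02
eef_pos: [0.5324, -0.1432, 0.0738]
tcp_rot: [[-0.001, 0.998, -0.067], [-0.001, -0.067, -0.998], [-1.0, -0.001, 0.001]]
wrist_force: [0.4, 0.5, -1.3]
opening: 0.0138
```

Request:
apply_moves(rows="0 0 0 0.06 0;0 0 0 0.12 0;0 0 0 0.18 0;0 0 0 0.24 0;0 0 0 0.3 0;0 0 0 0.36 0;0 0 0 0.4 0")

```text
clock: 15.9
eef_pos: [0.5321, -0.1473, 0.0739]
tcp_rot: [[-0.001, 0.998, -0.067], [-0.001, -0.067, -0.998], [-1.0, -0.0, 0.001]]
wrist_force: [-0.7, 1.5, 0.7]
opening: 0.0137
```

Request:
apply_moves(rows="0 0 0 0.06 0;0 0 0 0.12 0;0 0 0 0.18 0;0 0 0 0.24 0;0 0 0 0.3 0;0 0 0 0.36 0;0 0 0 0.4 0")

```text
clock: 16.77
eef_pos: [0.5318, -0.1513, 0.0739]
tcp_rot: [[-0.001, 0.998, -0.067], [-0.001, -0.067, -0.998], [-1.0, -0.001, 0.001]]
wrist_force: [0.3, 0.9, -1.4]
opening: 0.0137
```

Request:
apply_moves(rows="0 0 0 0.06 0;0 0 0 0.12 0;0 0 0 0.18 0;0 0 0 0.24 0;0 0 0 0.3 0;0 0 0 0.36 0;0 0 0 0.4 0")

```text
clock: 17.65
eef_pos: [0.5317, -0.1547, 0.074]
tcp_rot: [[-0.0, 0.998, -0.067], [-0.0, -0.067, -0.998], [-1.0, -0.0, 0.0]]
wrist_force: [-0.1, 7.5, 1.6]
opening: 0.0138
```

Request:
apply_moves(rows="0 0 0 0.05 0;0 0 0 0.1 0;0 0 0 0.15 0;0 0 0 0.2 0;0 0 0 0.2 0;0 0 0 0.2 0;0 0 0 0.2 0")

```text
clock: 18.52
eef_pos: [0.5316, -0.1559, 0.0741]
tcp_rot: [[-0.0, 0.998, -0.067], [0.001, -0.067, -0.998], [-1.0, -0.0, -0.001]]
wrist_force: [0.5, 9.1, 2.7]
opening: 0.014
```

```bash
python3 f.py
```

```text
18.52 xp nose 0.19374756464217707 lat 9.923759126548304e-06 z 0.07408638279802954 F [0.45243439 9.06043243 2.70327247] ax -9.0726246728208 T [ 1.93672756 -0.23169365 -0.04993522] 0.013993819456297709
```

Request:
apply_moves(rows="0 0 0 0.1 0;0 0 0 0.15 0;0 0 0 0.18 0;0 0 0 0.18 0;0 0 0 0.18 0;0 0 0 0.18 0;0 0 0 0.18 0")

```text
clock: 19.4
eef_pos: [0.5316, -0.1567, 0.0742]
tcp_rot: [[-0.0, 0.998, -0.067], [0.003, -0.067, -0.998], [-1.0, -0.001, -0.003]]
wrist_force: [-0.4, 10.4, 2.4]
opening: 0.0139
```

```bash
python3 f.py
```

```text
19.4 xp nose 0.19450431322533435 lat 1.0301071729734018e-05 z 0.07415235964901634 F [-0.446902   10.39851737  2.38594147] ax -10.347777899799405 T [ 2.2496928  -0.18854861 -0.09338675] 0.013906889542716674
```

Request:
apply_moves(rows="0 0 0 -0.05 0;0 0 0 -0.1 0;0 0 0 -0.1 0;0 0 0 -0.1 0")

```text
clock: 19.9
eef_pos: [0.5316, -0.1552, 0.0741]
tcp_rot: [[-0.001, 0.998, -0.067], [0.004, -0.067, -0.998], [-1.0, -0.001, -0.004]]
wrist_force: [1.8, 6.2, 0.2]
opening: 0.0139
```

Now release and rise straight up.

Request:
apply_moves(rows="0.15 0 0 0 0;0.25 0 0 0 0;0.35 0 0 0 0;0.4 0 0 0 0;0.4 0 0 0 0;0.4 -1 0 0 0;0.4 -3 0 0 0;0.4 -6 0 0 0;0.4 -10 0 0 0;0.4 -14 0 0 0")

```text
clock: 21.15
eef_pos: [0.5316, -0.1557, 0.2162]
tcp_rot: [[-0.0, 0.998, -0.067], [0.003, -0.067, -0.998], [-1.0, -0.0, -0.003]]
wrist_force: [0.7, 0.3, 0.4]
opening: 0.0375
```

```bash
python3 f.py
```

```text
21.15 xp nose 0.1935032049349034 lat -4.602013355129754e-05 z 0.21617260928874762 F [0.68685027 0.30230217 0.3968298 ] ax -0.3477165376646696 T [-0.02831583 -0.12199576 -0.01160154] 0.03747733583230808
```

Request:
apply_moves(rows="0.4 0 0 -5 0;0.4 0 0 -10 0;0.4 0 0 -15 0;0.4 0 0 -20 0;0.4 0 0 -25 0;0.4 0 -5 -28 0;0.4 0 -10 -28 0;0.4 0 -10 -28 0")

```text
clock: 22.15
eef_pos: [0.4486, 0.131, 0.2182]
tcp_rot: [[0.001, 0.998, -0.065], [0.004, -0.065, -0.998], [-1.0, 0.001, -0.004]]
wrist_force: [-0.2, 0.6, 0.4]
opening: 0.0376
```

Run:
```python
from meas import *
s=snapshot("top");a=cv2.resize(s["color"][215:270,290:400],None,fx=5,fy=5);t=s
s=snapshot("side");b=cv2.resize(s["color"][180:300,230:400],None,fx=2.6,fy=2.6)
W=np.zeros((600,560,3),np.uint8);W[:275,:550]=a;W[280:592,:442]=b;cv2.imwrite("pics/t4.png",W)
m=mask(t,'blue',(325,225,368,258));p=np.argwhere(m)[:,::-1];print('blue px',len(p),p.mean(0),p.min(0),p.max(0))
m=mask(t,'orange',(305,225,335,258));p=np.argwhere(m)[:,::-1];print('orange',len(p),p.mean(0),p.min(0),p.max(0))
```

```text
blue px 32 [355.0625 241.8125] [352 240] [358 244]
orange 49 [315.53061224 240.95918367] [314 232] [317 249]
```

View pics/t4.png

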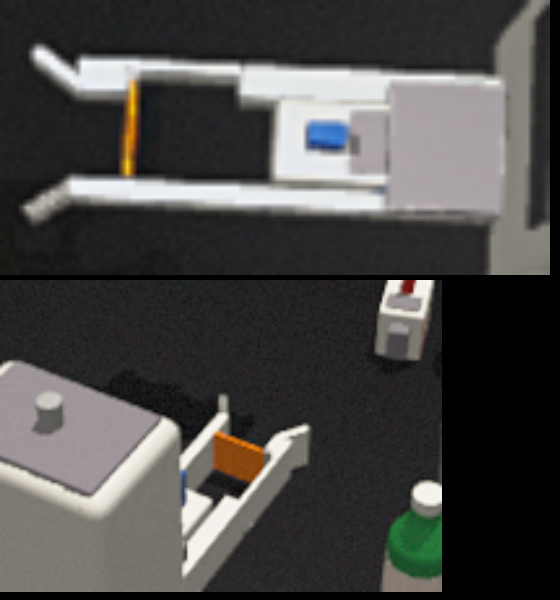

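Run:
```python
from meas import *
s=snapshot("top");print('tab',ray(s,[(355.1,241.8)],.106))
finish_job()
```

```text
tab [[ 0.52971437 -0.15287271]]
the job is handed in; nothing more can be done
```

I slid the fresh cartridge along the counter into the bay, pressed it against the hidden stop, let go, and handed the job in at about 22 s. I expect a pass, but the hand-in reports no verdict.

- **Insertion:** the nose pushed the gate open, and I held it about 36 mm past the gate plane before going on. The axial force there was about 5 N. Camera checks before entry put the cartridge within 0.5 mm of mid lane.
- **Pressing home:** contact came with the nose about 190 mm past the gate. I held it at about 9–10 N on the wrist for over a second. The highest wrist force I read was 10.4 N, taken at the end of each move. I eased back to about 6 N before letting go.
- **Last pictures:** the gate is back at exactly its starting shut position. The cartridge is square in the lane with its tab at y ≈ -0.153 m, which fits it resting on the lightly compressed stop. The tab's sideways position read about 2 mm off mid lane by this rough measure (the limit is 6 mm).
- **Not checked:** the remaining force on the stop after release could not be measured. I did not measure the bystanders at the end. No part of the path should have touched them, and the two in the last view (used cartridge, soap bottle) were standing.

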